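# Go / no-go check of a guide pin

## Task

Check the guide pin on the gap gauge: take it from the blue block and, keeping it upright with its foot well down between the jaws, slide it in from the open front right through the green go gap, then press it gently (about 8 N, never as much as 20 N) for a full second against the red no-go gap, which must stop it. Do not drop it into the go gap or lift it out of there from above. It has then passed: stand it fully down in the green block, let go, and leave the solder spools and the flux jar where they are.

Things in the scene. Friction and masses are not known exactly. Their poses are not given: they have to be found in the camera images.
- pin_center (a point): Centre of the guide pin (half-way up, on its axis, 35 mm above its foot). The pin is 70 mm long: a steel shank 14 mm in diameter and 45 mm long with a slightly chamfered foot, and above it a brass head 20 mm in diameter and 25 mm long, to be gripped (middle of the head 22.5 mm above this point). z points up along the pin. Weight about 0.11 kg, varying. It stands in the blue block at the start.
- gauge: Gap gauge fixed to the bench; origin on the bench surface, z up. The pin travels along its +x axis (y = 0) from the open front at -x. Aluminium side rails at y = +-33 to +-47 mm, x = -60 to +70 mm, 26 mm high, carry all jaws. It stands on a thin black sheet (1.5 mm), no other floor: carry the pin with its foot about 8 to 20 mm over the bench. Rigid; 20 N or more between pin and gauge spoils it.
- go_gap (a point): Middle of the go gap, level with the jaws' tops, 25 mm towards the front from the gauge's origin, axes as the gauge's. Two green jaws, 40 mm high from the bench, leave a 15.5 mm gap over 20 mm of the gauge's x (-35 to -15 mm from its origin). Their front noses are rounded (8 mm radius): the mouth opens to 31 mm at x = -43 mm.
- nogo_nearest (a point): Reference point on the frame at x = +18 mm from the gauge's origin, at the jaws' tops. The two red no-go jaws (gap 11 mm, square corners, 40 mm high) are clamped elsewhere each time: their front face lies 0 to 8 mm beyond this point, unmeasured, so the pin's axis is stopped 4.5 mm before to 4 mm beyond it. The space between green and red jaws is open; the pin may be lifted out there.
- incoming: Blue socket block fixed to the bench, 50 x 50 x 32 mm, origin in the middle of its underside, z up. One upright hole in the middle, 17 mm in diameter, its floor 6 mm above the bench. The pin starts in it.
- passed: Green socket block for pins that passed, otherwise like the blue one: 50 x 50 x 32 mm, origin in the middle of its underside, hole 17 mm in diameter in the middle with a 2 mm chamfered mouth, its floor 6 mm above the bench; empty.
- rejected: Red socket block for rejected pins, of the same shape and empty; not needed for this pin.
- spool_a: Solder spool, loose, 54 mm in diameter, 50 mm high, origin in the middle of its underside. Leave it.
- spool_b: Solder spool, loose, 54 mm in diameter, 42 mm high, origin in the middle of its underside. Leave it.
- flux: Flux jar, loose, 52 mm in diameter, 75 mm high, white cap, origin in the middle of its underside. Leave it.
Not all that is in view belongs to the job. What is shaped like the passed but pink is not meant.

How it is judged:
By the outcome, as a careful person would: the job done as asked, in the order asked, and still so for the second after the job is handed in, with the robot touching nothing.
It also fails if it takes over 66 s, if anything falls off the work surface, if the arm or the gripper's body presses on something with over 40 N, if the wrist force passes 120 N, or if a joint passes its speed limit or range.

## Robot

A 6-joint arm with a two-finger parallel gripper is mounted at the origin on the work surface. World frame = base frame: x ahead of the robot, y to its left, z up, the work surface at z = 0. Lengths are in m, angles in degrees, forces in N, time in s.
With the tool pointing down it reaches from about 0.25 to 0.725 m from the base axis. Payload 9.7 kg.
Tool frame: the origin (TCP) lies between the finger pads; the fingertips stand 19 mm ahead of it and the grasp point (between the pads) is the TCP; z points along the fingers, y is the line along which they close (so a half turn about z gives the same grasp; the last joint's range is limited). The gripper opens to 85 mm and grips with 20 to 120 N. Pads are 22 mm wide; open, the fingers measure 114 mm over their backs; the gripper's body (76 mm by 85 mm) begins 54 mm behind the grasp point. The pads swing forward as they close: fully open they stand 13 mm farther back than shut.
Start: joints at [-75.516, 4.979, 10.078, 95.1, 0, 90], TCP at [0.138, -0.533, 0.25] pointing down, gripper open.
Joint ranges: [-179.16, 179.16], [-48.56, 103.87], [-65.8, 70.77], [-126.05, 130.52], [-82.76, 87.17], [-180, 180]. Speed limits (degrees/s): [127.2, 127.2, 147.25, 180, 180, 180].

## Interface

Orientations are given as [roll, pitch, yaw] about the fixed x, y, z axes, in that order (R = Rz(yaw) Ry(pitch) Rx(roll)).
In Python, from workcell import telemetry, camera, calibration, workorder gives the robot as it stands.
- The arm moves only by the tool play_rows, never from a script. Its argument "increments" is a list of rows, each a list of 3 entries, a list of its own where there are three numbers: the shift along the tool's x, y, z in mm, then the turn, a rotation vector about the tool's x, y, z in degrees, then the closure, from 0 (fully open) to 1 (shut). In form: [[[x, y, z], [ax, ay, az], jaw], ...]. A call has 1 to 20 rows; each row is the pose to reach, as a shift and turn from the pose commanded when the call began, along the tool's axes at that moment; what a row does not reach only later rows make up. A row lasts 1/10 s, in which the tool goes at most 50 mm and 8.59 degrees, less where a joint would pass 70% of its speed; a pose out of reach is approached as far as the arm can. A call with a gripper value outside its range is refused whole. The fingers move at their own pace and stop on an object; "grip_force" is the grip in N (left out, the last holds). Time passes only in rows, so rows that repeat a pose let the fingers close. It gives the time, the measured TCP pose, the force, the opening and the grip force at its end, in the units of the state.
- telemetry.get_obs(): the state, without advancing time (a new reading comes with each control period).
- camera(name): name is "scene" or "top" or "wrist"; returns (picture, depth): 384x512x3 uint8, red, green, blue; 384x512 float32, m along the optical axis (not along the pixel's ray), 0 where there is no reading.
- calibration(name): a dict with "vertical_fov" (degrees; the focal length in pixels is half the picture's height over the tangent of half this angle, whatever the lens; pixels are square), "cx", "cy" (the principal point, pixels), "rvec" (rotation vector, rad) and "tvec" (3), from world to camera coordinates, as OpenCV has them; the wrist camera has in their place "hand_eye" (4x4, takes a point from camera to tool coordinates, whose origin is the TCP and whose axes are the flange's). Camera axes: x right, y down, z forward; pixel columns grow to the right and rows downward; lengths in m; the calibration is good to about 2 mm. A picture is of the moment at which its call begins: read the wrist's pose just before it. calibration takes no time and is no camera call.
- workorder.job_done(): hands the job in; it is judged then, once.
The state is a dict: "time": time; "q": joint angles; "qd": joint speeds; "joint_efforts": joint torques, N m; "ee_pos": TCP position; "tcp_rot": TCP orientation; "wrist_force": force on the tool from outside, world axes, zero at the start; "torque": the same for the moment, N m; "opening": finger opening in m; "grasp_force": force on a finger pad.
Only numpy, scipy, OpenCV 4.12 (cv2) and the standard library are available. Lean on these libraries where they do the work, as an engineer would, in place of code of your own. Each camera call takes 0.05 s, during which the arm holds its last target. There are 200 camera calls.

## Working session

There is one attempt and no reset: what is moved stays moved. The work goes in short steps, Python scripts to look and compute and a tool call to move; the robot and the scene stay as the last step left them, time stands still between calls to the robot, and variables do not carry over. Pictures are saved under pics/ and viewed, at most 10 in all, crops included, and the job is handed in when it is done.

Besides the shell and the picture viewer there is one more tool, called in YAML: its name, and indented under it one key for each argument. play_rows: Moves the arm, as the interface text tells. Its arguments: {"type":"object","properties":{"increments":{"type":"array"},"grip_force":{"type":"number"}},"required":["increments"]}

```bash
mkdir -p pics; cat > h.py <<'E'
import numpy as np, cv2
from scipy.spatial.transform import Rotation as R
from workcell import telemetry, camera, calibration, workorder
def cam(name):
    o=telemetry.get_obs(); p,d=camera(name); c=calibration(name)
    f=192/np.tan(np.radians(c['vertical_fov'])/2)
    if 'hand_eye' in c:
        T=np.eye(4);T[:3,:3]=R.from_euler('xyz',o['tcp_rot'],degrees=True).as_matrix();T[:3,3]=o['ee_pos']
        T=T@np.array(c['hand_eye'])
    else:
        Rm=R.from_rotvec(np.ravel(c['rvec'])).as_matrix();T=np.eye(4);T[:3,:3]=Rm.T;T[:3,3]=-Rm.T@np.ravel(c['tvec'])
    return p,d,(f,c['cx'],c['cy'],T)
def cloud(d,k):
    f,cx,cy,T=k; v,u=np.mgrid[:d.shape[0],:d.shape[1]]
    P=np.stack([(u-cx)/f*d,(v-cy)/f*d,d],-1)
    return P@T[:3,:3].T+T[:3,3]
def onplane(u,v,z,k):
    f,cx,cy,T=k; r=T[:3,:3]@np.array([(u-cx)/f,(v-cy)/f,1]); return T[:3,3]+r*(z-T[2,3])/r[2]
def save(n,p): cv2.imwrite('pics/'+n,p[:,:,::-1])
E
python3 - <<'E'
from h import *
print({k:np.round(v,3) for k,v in telemetry.get_obs().items()})
for n in ('top','scene'):
    p,d,k=cam(n); np.savez(n+'.npz',p=p,d=d); save(n+'0.png',cv2.resize(p,(800,600),interpolation=cv2.INTER_CUBIC))
    print(n,k, calibration(n)); P=cloud(d,k); print((d==0).mean())
E
```

```text
{'time': np.float64(0.0), 'q': array([-7.5515e+01,  5.0120e+00,  1.0035e+01,  9.5099e+01, -1.0000e-03,
        8.9998e+01]), 'qd': array([ 0.048,  0.015, -0.022,  0.141,  0.019, -0.044]), 'joint_efforts': array([ 3.0000e-03, -5.2039e+01,  4.6480e+01,  1.7000e-02,  0.0000e+00,
        0.0000e+00]), 'ee_pos': array([ 0.138, -0.532,  0.25 ]), 'tcp_rot': array([-1.79923e+02,  1.00000e-03,  1.44870e+01]), 'wrist_force': array([-1.2  ,  0.055, -0.7  ]), 'torque': array([ 0.02 ,  0.011, -0.022]), 'grasp_force': np.float64(0.0), 'opening': np.float64(0.085)}
top (np.float64(468.61361206617795), 246.10968674222832, 196.326461319617, array([[-0.06535198, -0.97125478,  0.22889577,  0.31256085],
       [-0.99784321,  0.06502624, -0.00897346, -0.01517455],
       [-0.00616871, -0.22898852, -0.97340958,  1.2278144 ],
       [ 0.        ,  0.        ,  0.        ,  1.        ]])) {'vertical_fov': 44.55971010154217, 'cx': 246.10968674222832, 'cy': 196.326461319617, 'rvec': array([ 2.02903042, -2.16781972,  0.24520471]), 'tvec': array([0.01285869, 0.58571836, 1.12348627])}
0.003972371419270833
scene (np.float64(469.70322568990827), 254.1103793000723, 199.49785088215762, array([[-0.74876177,  0.54173207, -0.38194526,  0.9750755 ],
       [ 0.66272246,  0.62266235, -0.4160415 ,  0.43433949],
       [ 0.01243991, -0.56463967, -0.82524378,  0.98381303],
       [ 0.        ,  0.        ,  0.        ,  1.        ]])) {'vertical_fov': 44.46641942527916, 'cx': 254.1103793000723, 'cy': 199.49785088215762, 'rvec': array([ 0.98977259,  2.62689389, -0.80588458]), 'tvec': array([ 0.43001417, -0.24317665,  1.3650143 ])}
0.004033406575520833
```

View pics/top0.png

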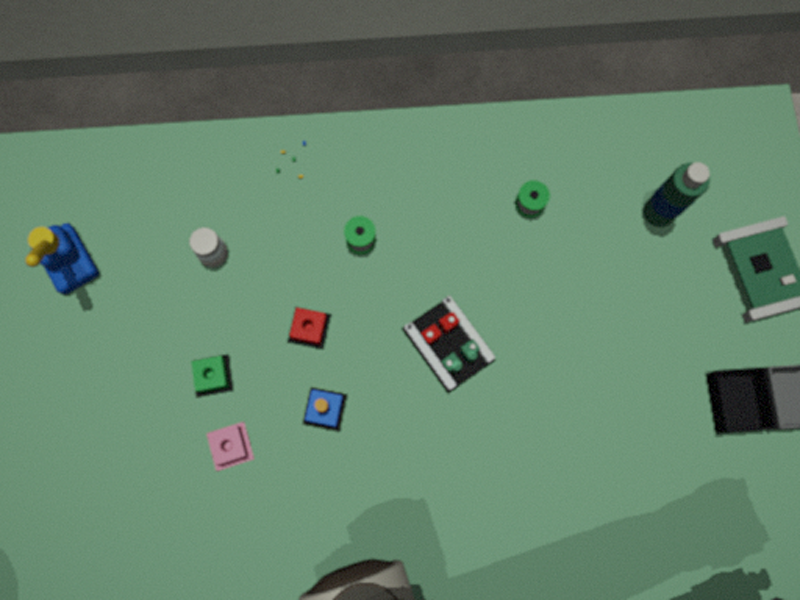

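View pics/scene0.png

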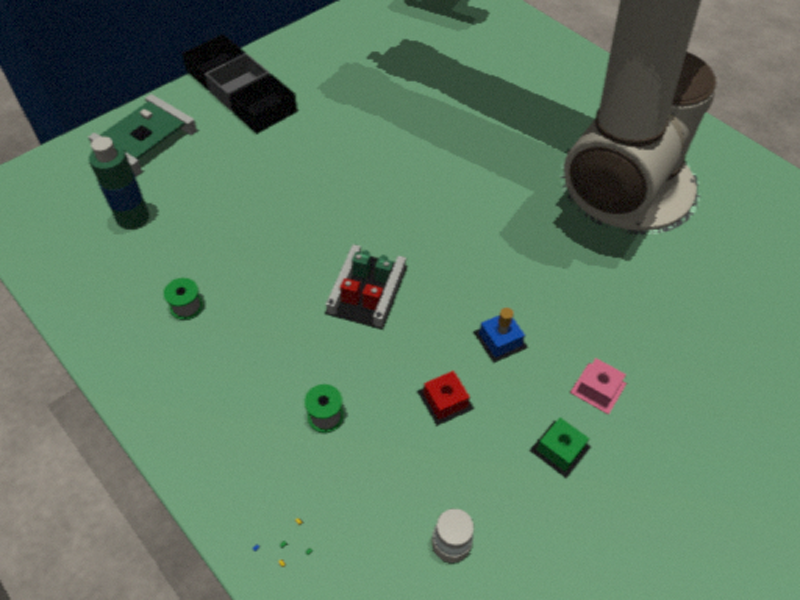

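The top view shows, in 800×600 pixels: blue block with pin at (323,407), green block (210,374), pink decoy (229,445), red block (309,326). The gauge is around (449,344), with green jaws at (453,362) and (471,349) and red jaws at (431,333) and (450,320). The spools are at (360,232) and (533,196), and the jar at (207,245).

```bash
python3 - <<'E'
from h import *
for n,rois in (('top',dict(blue=(302,385,347,430),green=(190,352,232,396),gauge=(400,293,498,393),spoolA=(340,212,380,255),jar=(188,225,230,270),red=(288,304,332,350),spoolb=(514,178,554,220))),):
    z=np.load(n+'.npz'); p,d=z['p'],z['d']; _,_,k=cam(n); P=cloud(d,k)
    hsv=cv2.cvtColor(p,cv2.COLOR_RGB2HSV)
    for nm,(a,b,c,e) in rois.items():
        s=np.s_[int(b*.64):int(e*.64),int(a*.64):int(c*.64)]
        Q=P[s].reshape(-1,3); Q=Q[Q[:,2]>0.02]; 
        zz=np.percentile(Q[:,2],[50,95,99.5])
        r=cv2.minAreaRect(Q[:,:2].astype(np.float32)*1000)
        print(nm,len(Q),'med',Q.mean(0).round(4),'z',zz.round(3),'rect',np.round(r[0],1),np.round(r[1],1),round(r[2],1))
    for q,zq in (((453,362),.04),((471,349),.04),((431,333),.04),((450,320),.04),((321,405),.076),((209,373),.032)):
        u,v=q[0]*.64,q[1]*.64
        print(q,onplane(u,v,zq,k).round(4), P[int(v),int(u)].round(4))
E
```

```text
blue 410 med [0.4296 0.0813 0.0596] z [0.034 0.079 1.228] rect [394.7  36.3] [183.4  62.8] 51.0
green 385 med [0.5    0.268  0.0388] z [0.033 0.037 0.134] rect [429.9 134.3] [374.1  67.8] 62.1
gauge 976 med [ 0.5217 -0.1277  0.0558] z [0.03  0.045 1.228] rect [467.1 -68.2] [145.3 292.6] 44.7
spoolA 337 med [0.7182 0.007  0.0641] z [0.051 0.056 1.228] rect [532.2   9.5] [ 53.4 438.9] 89.5
jar 420 med [0.7075 0.2596 0.0689] z [0.074 0.079 0.082] rect [531.2 121.9] [513.5  51.4] 37.8
red 362 med [0.57   0.1033 0.0394] z [0.033 0.037 0.272] rect [452.9  65.2] [316.6  66.3] 18.0
spoolb 318 med [ 0.7691 -0.2941  0.0464] z [0.043 0.048 0.051] rect [ 554.  -161.5] [ 52.7 564.6] 58.4
(453, 362) [ 0.4917 -0.1318  0.04  ] [ 0.4936 -0.1296  0.0404]
(471, 349) [ 0.5112 -0.1632  0.04  ] [ 0.5119 -0.1619  0.0424]
(431, 333) [ 0.5423 -0.0998  0.04  ] [ 0.5421 -0.0974  0.0435]
(450, 320) [ 0.5621 -0.133   0.04  ] [ 0.5636 -0.1329  0.0428]
(321, 405) [0.4322 0.0839 0.076 ] [0.4324 0.0847 0.0794]
(209, 373) [0.5013 0.2693 0.032 ] [0.5075 0.2775 0.006 ]
```

```bash
python3 - <<'E'
from h import *
c=calibration('wrist'); print(c)
H=np.array(c['hand_eye'])
o=telemetry.get_obs(); Rt=R.from_euler('xyz',o['tcp_rot'],degrees=True)
Rn=R.from_euler('xyz',[180,0,122],degrees=True)
print('rot',(Rt.inv()*Rn).as_rotvec(degrees=True))
for tgt in ((.52,-.135,.27),(.432,.084,.25)):
    print('shift',Rt.inv().apply(np.array(tgt)-o['ee_pos'])*1000)
    print('cam pos',Rn.apply(H[:3,3])+tgt,'axis',Rn.apply(H[:3,2]))
E
```

```text
{'vertical_fov': 61.01099644519451, 'cx': 258.72083823706987, 'cy': 194.865537342897, 'hand_eye': array([[ 4.43940625e-04, -9.46881945e-01, -3.21581070e-01,
         8.24596035e-02],
       [ 9.99999887e-01,  3.65648733e-04,  3.03856167e-04,
        -6.33627976e-04],
       [-1.70130208e-04, -3.21581168e-01,  9.46882001e-01,
        -1.24107135e-01],
       [ 0.00000000e+00,  0.00000000e+00,  0.00000000e+00,
         1.00000000e+00]])}
rot [-4.02941432e-02 -5.36121151e-02 -1.07515770e+02]
shift [ 469.71916766 -289.09679895  -19.96062394]
cam pos [ 0.47576572 -0.06540606  0.39410714] axis [ 0.17066969 -0.27255519 -0.946882  ]
shift [ 4.39291175e+02 -5.23125960e+02  2.75213682e-01]
cam pos [0.38776572 0.15359394 0.37410714] axis [ 0.17066969 -0.27255519 -0.946882  ]
```

```bash
python3 - <<'E'
from h import *
o=telemetry.get_obs(); Rt=R.from_euler('xyz',o['tcp_rot'],degrees=True)
print(Rt.inv().apply(np.array((.54,-.157,.18))-o['ee_pos'])*1000)
E
```

```text
[ 483.58208922 -262.70323043   70.01269958]
```

play_rows:
  increments:
    - [[483, -263, 40], [0, 0, -107.5], 0]
    - [[483, -263, 70], [0, 0, -107.5], 0]
    - [[483, -263, 70], [0, 0, -107.5], 0]
    - [[483, -263, 70], [0, 0, -107.5], 0]
    - [[483, -263, 70], [0, 0, -107.5], 0]
    - [[483, -263, 70], [0, 0, -107.5], 0]
    - [[483, -263, 70], [0, 0, -107.5], 0]
    - [[483, -263, 70], [0, 0, -107.5], 0]
    - [[483, -263, 70], [0, 0, -107.5], 0]
    - [[483, -263, 70], [0, 0, -107.5], 0]
    - [[483, -263, 70], [0, 0, -107.5], 0]
    - [[483, -263, 70], [0, 0, -107.5], 0]
    - [[483, -263, 70], [0, 0, -107.5], 0]
    - [[483, -263, 70], [0, 0, -107.5], 0]
    - [[483, -263, 70], [0, 0, -107.5], 0]
    - [[483, -263, 70], [0, 0, -107.5], 0]

```text
time: 1.75
ee_pos: [0.5392, -0.1574, 0.1803]
tcp_rot: [180.0, 0.0, 121.8]
wrist_force: [-0.1, -0.5, -0.4]
opening: 0.0855
grasp_force: 0.0
```

```bash
python3 - <<'E'
from h import *
p,d,k=cam('wrist'); o=telemetry.get_obs(); print(o['time'],o['ee_pos'],o['tcp_rot'],o['q'],o['wrist_force']); np.savez('w1.npz',p=p,d=d,T=k[3]); save('w1.png',cv2.resize(p,(800,600),interpolation=cv2.INTER_CUBIC))
E
```

```text
1.8 [ 0.53924816 -0.15743628  0.18040845] [1.79991539e+02 8.93154117e-03 1.21859434e+02] [-1.62755984e+01  5.70664906e+00  3.12449380e+00  8.74055464e+01
  3.40564989e-04  4.18649674e+01] [-0.26695734 -0.331029    0.15216481]
```

View pics/w1.png

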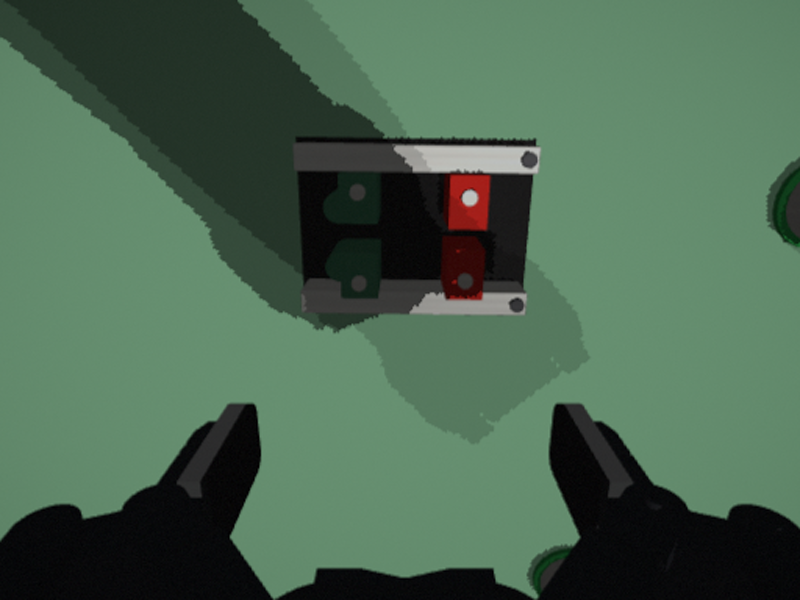

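The wrist view shows the gauge squarely. Rails run at rows about 158 and 303, green jaws at (355,197) and (355,265), red jaws at (469,202) and (464,265), with the open front to the left. I'll enlarge a crop with more contrast.

```bash
python3 - <<'E'
from h import *
p=np.load('w1.npz')['p'][84:204,182:342]
g=(255*(p/255.)**.5).astype(np.uint8)
save('w1c.png',cv2.resize(g,(800,600),interpolation=cv2.INTER_CUBIC))
E
```

```text
(no output)
```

View pics/w1c.png

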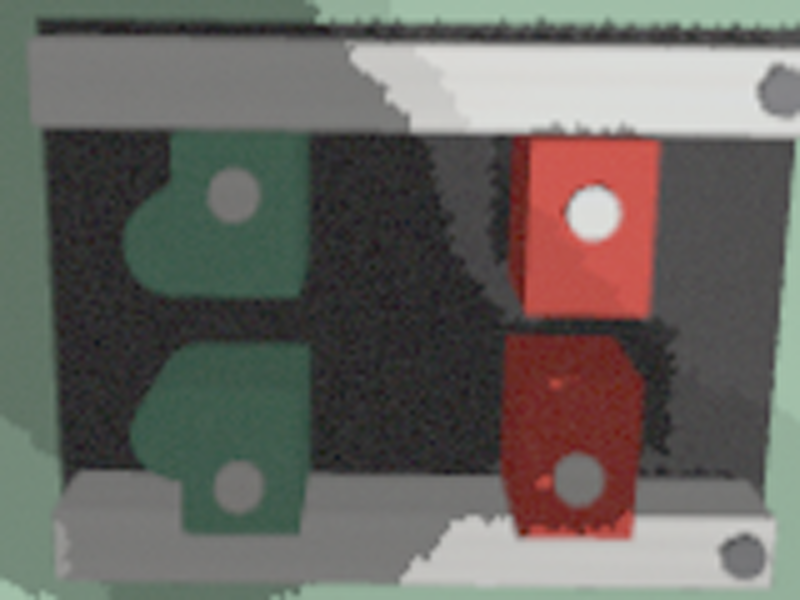

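The crop shows usable corners: rail ends at (28,38), (33,123), (55,515), (60,580), (775,515) and (772,583). The green gap edge is at row 297 and the nose tips at columns 122 and 130. The red front corner is at (527,317).

```bash
cat > fit.py <<'E'
from h import *
from scipy.optimize import least_squares
z=np.load('w1.npz'); c=calibration('wrist'); f=192/np.tan(np.radians(c['vertical_fov'])/2); k=(f,c['cx'],c['cy'],z['T'])
N=np.nan
# crop px, gauge x,y,z (nan: not constrained)
pts=[(28,38,-60,47,26),(33,123,-60,33,26),(811,44,70,47,26),(799,134,70,33,26),(55,515,-60,-33,26),(60,580,-60,-47,26),(775,515,70,-33,26),(772,583,70,-47,26),
(300,297,-15,7.75,40),(190,297,N,7.75,40),(300,533,-15,N,40),(122,240,-43,N,40),(130,432,-43,N,40),(230,385,N,-7.75,40),(600,318,N,5.5,40),(570,380,N,-5.5,40)]
def res(q,full=False):
    r=[]
    for u,v,x,y,h in pts:
        w=onplane(u/5+182-.4,v/5+84-.4,h/1000+q[3]/1000,k)[:2]*1000-q[:2]
        a=np.radians(q[2]); g=np.array([[np.cos(a),np.sin(a)],[-np.sin(a),np.cos(a)]])@w
        if full: print((x,y),g.round(1))
        r+= [0 if np.isnan(x) else g[0]-x, 0 if np.isnan(y) else g[1]-y]
    return np.array(r)
s=least_squares(res,[522,-133,32,0],loss='soft_l1')
if __name__=='__main__':
    res(s.x,True); print('gauge',s.x.round(2))
    for u,v in ((527,317),(527,150),(518,538)):
        w=onplane(u/5+182-.4,v/5+84-.4,.04+s.x[3]/1000,k)[:2]*1000-s.x[:2]; a=np.radians(s.x[2]); print('red front', np.cos(a)*w[0]+np.sin(a)*w[1])
    P=cloud(z['d'],k); S=P[84:204,182:342]
    print('depth heights: rail',np.median(S[12:22,10:60,2]),'green',np.median(S[40:56,34:40,2]),'red',np.median(S[35:60,110:116,2]), 'bench',np.median(P[250:300,230:290,2]))
E
python3 fit.py
```

```text
(-60, 47) [-59.5  47.7]
(-60, 33) [-59.6  34.1]
(70, 47) [69.3 47.5]
(70, 33) [68.6 33.1]
(-60, -33) [-59.9 -34.4]
(-60, -47) [-59.8 -46.9]
(70, -33) [ 70.  -33.6]
(70, -47) [ 70.6 -46.6]
(-15, 7.75) [-14.5   7.6]
(nan, 7.75) [-32.6   7.5]
(-15, nan) [-15.  -33.1]
(-43, nan) [-43.3  16.7]
(-43, nan) [-43.4 -15.3]
(nan, -7.75) [-26.4  -7.2]
(nan, 5.5) [34.9  4.5]
(nan, -5.5) [30.4 -6. ]
gauge [ 523.59 -131.76   31.53   -2.7 ]
red front 22.875763025850564
red front 21.978406974302615
red front 22.607354251477776
depth heights: rail 0.026472565240902024 green 0.040363678493618854 red 0.04066355789941298 bench 0.00027880535889240887
```

play_rows:
  increments:
    - [[261, 36.5, 10], [0, 0, 0.3], 0]
    - [[261, 36.5, 10], [0, 0, 0.3], 0]
    - [[261, 36.5, 10], [0, 0, 0.3], 0]
    - [[261, 36.5, 10], [0, 0, 0.3], 0]
    - [[261, 36.5, 10], [0, 0, 0.3], 0]
    - [[261, 36.5, 10], [0, 0, 0.3], 0]
    - [[261, 36.5, 10], [0, 0, 0.3], 0]
    - [[261, 36.5, 10], [0, 0, 0.3], 0]
    - [[261, 36.5, 10], [0, 0, 0.3], 0]
    - [[261, 36.5, 10], [0, 0, 0.3], 0]

```text
time: 2.8
ee_pos: [0.4325, 0.0827, 0.1702]
tcp_rot: [-180.0, 0.0, 121.6]
wrist_force: [-0.6, -0.6, -0.3]
opening: 0.0856
grasp_force: 0.0
```

```bash
python3 - <<'E'
from h import *
p,d,k=cam('wrist'); o=telemetry.get_obs(); print(o['time'],o['ee_pos'],o['tcp_rot'],o['wrist_force']); np.savez('w2.npz',p=p,d=d,T=k[3])
q=p[140:290,160:360]; save('w2.png',cv2.resize((255*(q/255.)**.6).astype(np.uint8),(800,600),interpolation=cv2.INTER_CUBIC))
P=cloud(d,k); m=(abs(P[...,2]-.076)<.006); print(m.sum(), P[m].mean(0)); v,u=np.nonzero(m); print(u.min(),u.max(),v.min(),v.max())
E
```

```text
2.85 [0.43247948 0.0827761  0.1701757 ] [-1.79984855e+02 -2.11969319e-03  1.21575197e+02] [ 0.28937467 -0.12278763 -0.71152918]
648 [0.43149657 0.08648103 0.07598867]
247 274 188 216
```

View pics/w2.png

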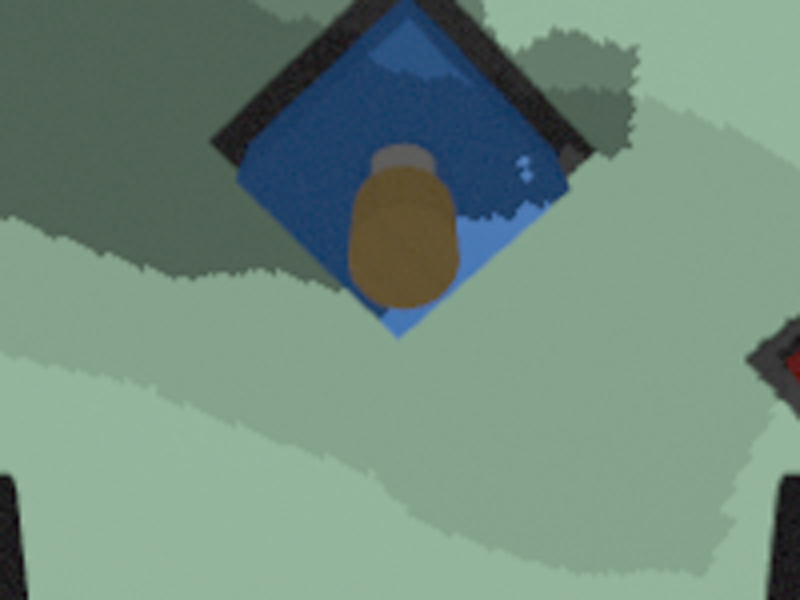

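The crop shows the brass head's top disc at (404,253), about 110 px across, leaning slightly over the blue block.

```bash
python3 - <<'E'
from h import *
z=np.load('w2.npz'); c=calibration('wrist'); f=192/np.tan(np.radians(c['vertical_fov'])/2); k=(f,c['cx'],c['cy'],z['T'])
w=onplane(260.6,202.9,.076,k); print(w)
o=telemetry.get_obs(); Rt=R.from_euler('xyz',o['tcp_rot'],degrees=True)
print('shift',Rt.inv().apply(w-[0,0,.0125]-o['ee_pos'])*1000)
E
```

```text
[0.43191085 0.08612478 0.076     ]
shift [  3.14672028   1.29717872 106.67547726]
```

play_rows:
  increments:
    - [[3, 1.3, 35], [0, 0, 0], 0]
    - [[3, 1.3, 70], [0, 0, 0], 0]
    - [[3, 1.3, 95], [0, 0, 0], 0]
    - [[3, 1.3, 106.5], [0, 0, 0], 0]
    - [[3, 1.3, 106.5], [0, 0, 0], 0.3]
    - [[3, 1.3, 106.5], [0, 0, 0], 0.55]
    - [[3, 1.3, 106.5], [0, 0, 0], 0.7]
    - [[3, 1.3, 106.5], [0, 0, 0], 0.8]
    - [[3, 1.3, 106.5], [0, 0, 0], 1]
    - [[3, 1.3, 106.5], [0, 0, 0], 1]
    - [[3, 1.3, 106.5], [0, 0, 0], 1]
    - [[3, 1.3, 106.5], [0, 0, 0], 1]
  grip_force: 60

```text
time: 4.05
ee_pos: [0.4322, 0.087, 0.0649]
tcp_rot: [179.9, 0.0, 121.7]
wrist_force: [-1.2, 0.1, 5.4]
opening: 0.0185
grasp_force: 58.3
```

play_rows:
  increments:
    - [[0, 0, -10], [0, 0, 0], 1]
    - [[0, 0, -30], [0, 0, 0], 1]
    - [[0, 0, -55], [0, 0, 0], 1]
    - [[0, 0, -70], [0, 0, 0], 1]
    - [[0, 0, -70], [0, 0, 0], 1]
    - [[0, 0, -70], [0, 0, 0], 1]

```text
time: 4.65
ee_pos: [0.4317, 0.0869, 0.1335]
tcp_rot: [180.0, -0.0, 121.7]
wrist_force: [1.1, -0.7, -1.7]
opening: 0.0185
grasp_force: 58.6
```

```bash
python3 - <<'E'
from h import *
p,d,k=cam('wrist'); o=telemetry.get_obs(); print(o['time'],o['ee_pos'],o['tcp_rot'],o['wrist_force'],o['opening'],o['grasp_force']); np.savez('w3.npz',p=p,d=d,T=k[3])
q=p[150:300,160:360]; save('w3.png',cv2.resize((255*(q/255.)**.6).astype(np.uint8),(800,600),interpolation=cv2.INTER_CUBIC))
P=cloud(d,k); s=P[255:300,235:285]; print(np.percentile(s[...,2],[5,50,95]))
E
```

```text
4.7 [0.43135291 0.08681239 0.13287169] [-1.79942159e+02 -2.26767004e-02  1.21682715e+02] [ 0.30301334  0.9489224  -1.84440989] 0.017916923011923762 58.61089468002319
[0.12348756 0.14086536 0.14616047]
```

View pics/w3.png

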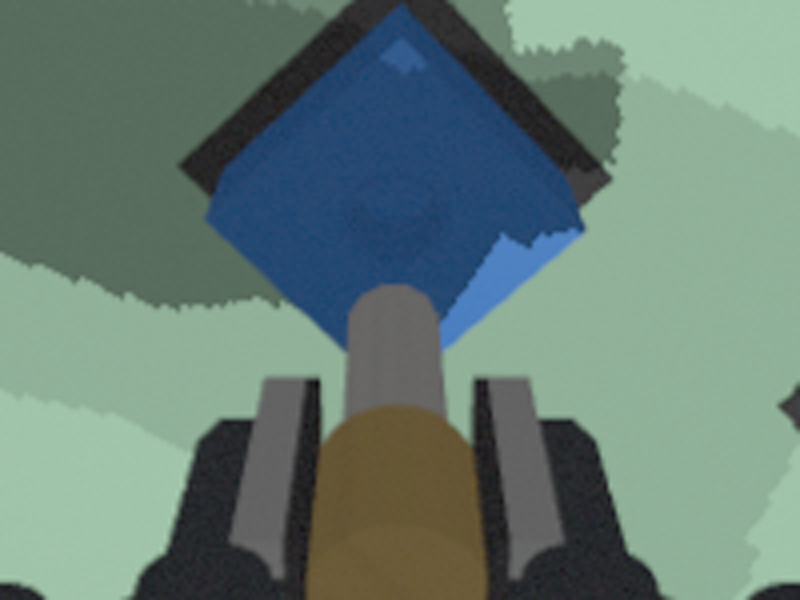

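The pin hangs between the pads. The shank's foot edge is at (394,285) and the head's lower rim at (396,405), with the columns about centred, so there is no lean sideways.

```bash
python3 - <<'E'
from h import *
c=calibration('wrist'); f=192/np.tan(np.radians(c['vertical_fov'])/2); H=np.array(c['hand_eye'])
for n,u,v,z in (('headrim',396,405,13.9),('foot',394,285,58.9),('foot+',394,285,57.9)):
    print(n,(onplane(160+u/4-.4,150+v/4-.4,z/1000,(f,c['cx'],c['cy'],H))*1000).round(2))
import fit
g=fit.s.x; a=np.radians(g[2]); e=np.array([np.cos(a),np.sin(a)])
o=telemetry.get_obs(); Rt=R.from_euler('xyz',o['tcp_rot'],degrees=True)
print('yaw',o['tcp_rot'],'want',g[2]+90)
for x in (-75,-43,-25,0,18):
    t=np.r_[g[:2]+e*x,0]/1000; print(x,t, (Rt.inv().apply(t-o['ee_pos'])*1000).round(2))
E
```

```text
headrim [ 8.36  0.02 13.9 ]
foot [ 4.51 -0.37 58.9 ]
foot+ [ 4.94 -0.37 57.9 ]
yaw [-1.79942159e+02 -2.26767004e-02  1.21682715e+02] want 121.53279207077546
-75 [ 0.45966757 -0.17098151  0.        ] [-234.3  -111.17  132.89]
-43 [ 0.48694249 -0.15424595  0.        ] [-234.38  -79.17  132.86]
-25 [ 0.50228462 -0.14483219  0.        ] [-234.43  -61.17  132.84]
0 [ 0.52359315 -0.13175753  0.        ] [-234.49  -36.17  132.82]
18 [ 0.53893529 -0.12234377  0.        ] [-234.54  -18.17  132.8 ]
```

play_rows:
  increments:
    - [[-20, -10, 0], [0, 0, 0], 1]
    - [[-55, -27, 0], [0, 0, 0], 1]
    - [[-90, -45, 0], [0, 0, 0], 1]
    - [[-125, -62, 0], [0, 0, 0], 1]
    - [[-160, -80, 0], [0, 0, 0], 1]
    - [[-195, -98, 0], [0, 0, 0], 1]
    - [[-220, -110, 0], [0, 0, 0], 1]
    - [[-232.8, -116, 0], [0, 0, 0], 1]
    - [[-232.8, -116, 20], [0, 0, 0], 1]
    - [[-232.8, -116, 40], [0, 0, 0], 1]
    - [[-232.8, -116, 55], [0, 0, 0], 1]
    - [[-232.8, -116, 61], [0, 0, 0], 1]
    - [[-232.8, -116, 61], [0, 0, 0], 1]
    - [[-232.8, -116, 61], [0, 0, 0], 1]

```text
time: 6.1
ee_pos: [0.4555, -0.172, 0.0734]
tcp_rot: [180.0, 0.0, 121.7]
wrist_force: [0.1, 0.2, -0.2]
opening: 0.0186
grasp_force: 58.7
```

```bash
python3 - <<'E'
from h import *
p,d,k=cam('wrist'); o=telemetry.get_obs(); print(o['time'],o['ee_pos'],o['tcp_rot'],o['wrist_force'],o['opening'],o['grasp_force']); np.savez('w4.npz',p=p,d=d,T=k[3])
q=p[130:280,230:430]; save('w4.png',cv2.resize((255*(q/255.)**.5).astype(np.uint8),(800,600),interpolation=cv2.INTER_CUBIC))
import fit
g=fit.s.x;a=np.radians(g[2]); w=o['ee_pos'][:2]*1000-g[:2]; print('gauge x,y of TCP',np.cos(a)*w[0]+np.sin(a)*w[1],-np.sin(a)*w[0]+np.cos(a)*w[1])
E
```

```text
6.15 [ 0.45569182 -0.17213352  0.07365399] [1.79959035e+02 5.34204460e-02 1.21699269e+02] [-0.3547381   0.24974675 -1.24901961] 0.018475776067310313 58.67388188838959
gauge x,y of TCP -78.99118089704669 1.0973669540416324
```

View pics/w4.png

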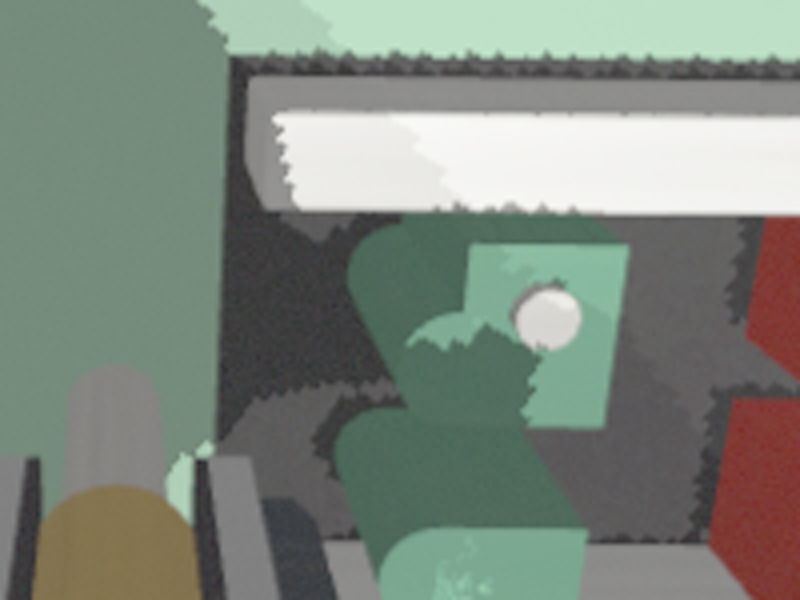

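The picture shows the held pin's foot at (112,365) and head rim at (115,487). The near green jaw's top gap edge is at row 427 and the far one's at row 528, and the jaws' back ends are near columns 605 and 586.

```bash
python3 - <<'E'
from h import *
c=calibration('wrist'); f=192/np.tan(np.radians(c['vertical_fov'])/2); H=np.array(c['hand_eye'])
for n,u,v,z in (('headrim',115,487,13.9),('foot',112,365,58.9),('jawU',440,427,33.5),('jawU',603,428,33.5),('jawL',450,528,33.5),('jawL',586,528,33.5),('bottomgapU', 420,424,73),('railU in front',262,212,47.5),('railU in',790,214,47.5),('railU outer',246,76,47.5)):
    print(n,(onplane(230+u/4-.4,130+v/4-.4,z/1000,(f,c['cx'],c['cy'],H))*1000).round(2))
E
```

```text
headrim [ 8.09 -0.1  13.9 ]
foot [ 4.51 -0.68 58.9 ]
jawU [ 6.48 43.16 33.5 ]
jawU [ 6.36 64.88 33.5 ]
jawL [-8.77 45.75 33.5 ]
jawL [-8.75 64.37 33.5 ]
bottomgapU [-12.13  50.53  73.  ]
railU in front [32.18 19.97 47.5 ]
railU in [31.96 92.38 47.5 ]
railU outer [50.96 17.17 47.5 ]
```

play_rows:
  increments:
    - [[0.5, 8, 0], [0, 0, 0], 1]
    - [[0.5, 18, 0], [0, 0, 0], 1]
    - [[0.5, 28, 0], [0, 0, 0], 1]
    - [[0.5, 34, 0], [0, 0, 0], 1]
    - [[0.5, 36, 0], [0, 0, 0], 1]
    - [[0.5, 37.5, 0], [0, 0, 0], 1]
    - [[0.5, 39, 0], [0, 0, 0], 1]
    - [[0.5, 40.5, 0], [0, 0, 0], 1]
    - [[0.5, 42, 0], [0, 0, 0], 1]
    - [[0.5, 43, 0], [0, 0, 0], 1]
    - [[0.5, 43, 0], [0, 0, 0], 1]

```text
time: 7.25
ee_pos: [0.4916, -0.1492, 0.0728]
tcp_rot: [-180.0, 0.0, 121.7]
wrist_force: [0.3, 0.2, -0.9]
opening: 0.0179
grasp_force: 58.7
```

play_rows:
  increments:
    - [[0, 1.2, 0], [0, 0, 0], 1]
    - [[0, 2.4, 0], [0, 0, 0], 1]
    - [[0, 3.6, 0], [0, 0, 0], 1]
    - [[0, 4.8, 0], [0, 0, 0], 1]
    - [[0, 6, 0], [0, 0, 0], 1]
    - [[0, 7.2, 0], [0, 0, 0], 1]
    - [[0, 8.4, 0], [0, 0, 0], 1]
    - [[0, 8.4, 0], [0, 0, 0], 1]

```text
time: 8.05
ee_pos: [0.4988, -0.1446, 0.0728]
tcp_rot: [180.0, -0.0, 121.7]
wrist_force: [-0.1, -0.1, -1.0]
opening: 0.0181
grasp_force: 58.7
```

```bash
cat > st.py <<'E'
from h import *
o=telemetry.get_obs(); Rt=R.from_euler('xyz',o['tcp_rot'],degrees=True); print(round(o['time'],2),o['ee_pos'].round(4),o['tcp_rot'].round(2),'F tool',Rt.inv().apply(o['wrist_force']).round(2),'M',Rt.inv().apply(o['torque']).round(2),'grip',o['opening'],o['grasp_force'])
E
python3 st.py
```

```text
8.05 [ 0.4988 -0.1446  0.0728] [180.    -0.   121.69] F tool [-0.04 -0.09  1.  ] M [-0.04 -0.06  0.04] grip 0.018141745195624847 58.68318200111389
```

play_rows:
  increments:
    - [[0, 2, 0], [0, 0, 0], 1]
    - [[0, 4, 0], [0, 0, 0], 1]
    - [[0, 6, 0], [0, 0, 0], 1]
    - [[0, 8, 0], [0, 0, 0], 1]
    - [[0, 10, 0], [0, 0, 0], 1]
    - [[0, 12, 0], [0, 0, 0], 1]
    - [[0, 14, 0], [0, 0, 0], 1]
    - [[0, 16, 0], [0, 0, 0], 1]
    - [[0, 18, 0], [0, 0, 0], 1]
    - [[0, 20, 0], [0, 0, 0], 1]
    - [[0, 22, 0], [0, 0, 0], 1]
    - [[0, 24, 0], [0, 0, 0], 1]
    - [[0, 26, 0], [0, 0, 0], 1]
    - [[0, 28, 0], [0, 0, 0], 1]
    - [[0, 30, 0], [0, 0, 0], 1]
    - [[0, 32, 0], [0, 0, 0], 1]
    - [[0, 34, 0], [0, 0, 0], 1]
    - [[0, 36, 0], [0, 0, 0], 1]
    - [[0, 38, 0], [0, 0, 0], 1]
    - [[0, 38, 0], [0, 0, 0], 1]

```text
time: 10.05
ee_pos: [0.5312, -0.1246, 0.0728]
tcp_rot: [-180.0, 0.0, 121.7]
wrist_force: [-0.5, -0.4, -1.4]
opening: 0.0182
grasp_force: 58.7
```

```bash
python3 st.py; python3 - <<'E'
from h import *
p,d,k=cam('wrist'); np.savez('w5.npz',p=p,d=d,T=k[3])
q=p[150:300,160:360]; save('w5.png',cv2.resize((255*(q/255.)**.5).astype(np.uint8),(800,600),interpolation=cv2.INTER_CUBIC))
E
```

```text
10.05 [ 0.5312 -0.1246  0.0728] [-180.      0.    121.69] F tool [-0.08 -0.7   1.42] M [-0.04 -0.03  0.01] grip 0.018238237843482528 58.68304789066315
```

View pics/w5.png

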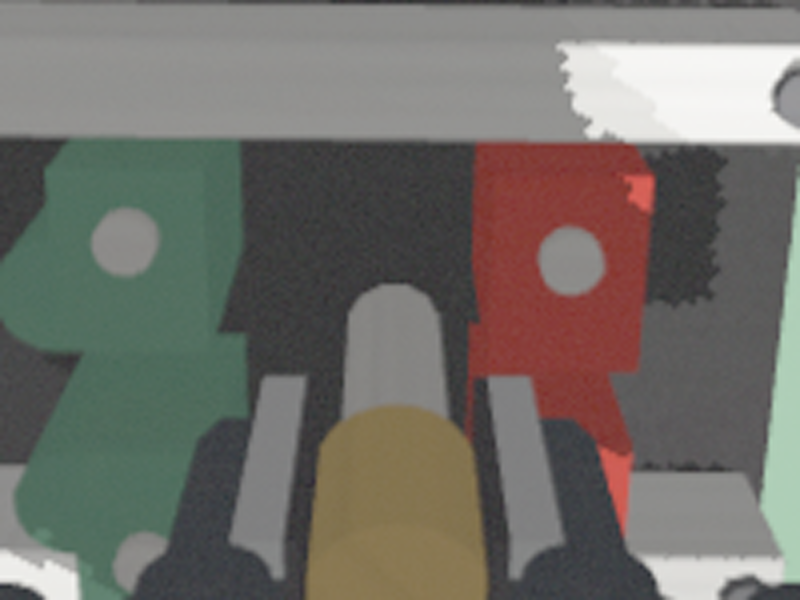

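The pin (foot at (394,285)) now stands between the green jaws on the left and the red ones on the right. The red fronts are about 9 mm past the shank's edge, and nothing is touching.

play_rows:
  increments:
    - [[0, 1, 0], [0, 0, 0], 1]
    - [[0, 2, 0], [0, 0, 0], 1]
    - [[0, 3, 0], [0, 0, 0], 1]
    - [[0, 4, 0], [0, 0, 0], 1]
    - [[0, 4.5, 0], [0, 0, 0], 1]
    - [[0, 5, 0], [0, 0, 0], 1]
    - [[0, 5.5, 0], [0, 0, 0], 1]
    - [[0, 6, 0], [0, 0, 0], 1]
    - [[0, 6.4, 0], [0, 0, 0], 1]
    - [[0, 6.8, 0], [0, 0, 0], 1]

```text
time: 11.1
ee_pos: [0.5369, -0.1212, 0.0728]
tcp_rot: [180.0, -0.0, 121.7]
wrist_force: [0.1, 0.7, -1.0]
opening: 0.018
grasp_force: 58.7
```

```bash
python3 st.py
```

```text
11.1 [ 0.5369 -0.1212  0.0728] [180.    -0.   121.68] F tool [0.5  0.47 1.03] M [ 0.02 -0.01 -0.04] grip 0.018008036919658566 58.68275284767151
```

play_rows:
  increments:
    - [[0, 0.4, 0], [0, 0, 0], 1]
    - [[0, 0.8, 0], [0, 0, 0], 1]
    - [[0, 1.2, 0], [0, 0, 0], 1]
    - [[0, 1.2, 0], [0, 0, 0], 1]

```text
time: 11.5
ee_pos: [0.5378, -0.1206, 0.0728]
tcp_rot: [-180.0, 0.0, 121.7]
wrist_force: [-0.2, -0.1, -1.3]
opening: 0.0181
grasp_force: 58.7
```

```bash
python3 st.py
```

```text
11.5 [ 0.5378 -0.1206  0.0728] [-1.7999e+02  1.0000e-02  1.2168e+02] F tool [ 0.02 -0.21  1.26] M [ 0.18 -0.09 -0.04] grip 0.018062114491168804 58.68205547332764
```

play_rows:
  increments:
    - [[0, 0.3, 0], [0, 0, 0], 1]
    - [[0, 0.6, 0], [0, 0, 0], 1]
    - [[0, 0.9, 0], [0, 0, 0], 1]
    - [[0, 0.9, 0], [0, 0, 0], 1]

```text
time: 11.9
ee_pos: [0.5385, -0.1203, 0.0727]
tcp_rot: [-180.0, 0.0, 121.7]
wrist_force: [-1.7, -3.1, 0.1]
opening: 0.0184
grasp_force: 58.6
```

```bash
python3 st.py
```

```text
11.9 [ 0.5385 -0.1203  0.0727] [-1.7997e+02  1.0000e-02  1.2167e+02] F tool [-1.79 -3.06 -0.09] M [ 0.8  -0.34 -0.04] grip 0.018365931267950525 58.55650842189789
```

play_rows:
  increments:
    - [[-0.2, 0.1, 0], [0, 0, 0], 1]
    - [[-0.3, 0.3, 0], [0, 0, 0], 1]
    - [[-0.3, 0.3, 0], [0, 0, 0], 1]

```text
time: 12.2
ee_pos: [0.5389, -0.1203, 0.0727]
tcp_rot: [-180.0, 0.0, 121.7]
wrist_force: [-3.6, -3.3, -0.9]
opening: 0.0182
grasp_force: 58.6
```

```bash
python3 st.py
```

```text
12.2 [ 0.5389 -0.1203  0.0727] [-179.97    0.    121.68] F tool [-0.88 -4.83  0.93] M [ 1.02 -0.33 -0.02] grip 0.018170357929881645 58.61006140708923
```

play_rows:
  increments:
    - [[-0.1, 0.25, 0], [0, 0, 0], 1]
    - [[-0.1, 0.5, 0], [0, 0, 0], 1]
    - [[-0.1, 0.5, 0], [0, 0, 0], 1]

```text
time: 12.5
ee_pos: [0.5391, -0.1202, 0.0727]
tcp_rot: [-179.9, -0.0, 121.7]
wrist_force: [-4.3, -3.6, -0.5]
opening: 0.0185
grasp_force: 58.8
```

```bash
python3 st.py
```

```text
12.5 [ 0.5391 -0.1202  0.0727] [-179.94   -0.    121.67] F tool [-0.85 -5.57  0.49] M [ 1.39 -0.31 -0.01] grip 0.01851625440050723 58.78658831119537
```

play_rows:
  increments:
    - [[0, 0.25, 0], [0, 0, 0], 1]
    - [[0, 0.5, 0], [0, 0, 0], 1]
    - [[0, 0.5, 0], [0, 0, 0], 1]
    - [[0, 0.5, 0], [0, 0, 0], 1]

```text
time: 12.9
ee_pos: [0.5392, -0.1201, 0.0727]
tcp_rot: [-179.9, -0.0, 121.7]
wrist_force: [-5.4, -4.6, -0.2]
opening: 0.0181
grasp_force: 58.9
```

```bash
python3 st.py
```

```text
12.9 [ 0.5392 -0.1201  0.0727] [-1.7990e+02 -1.0000e-02  1.2166e+02] F tool [-1.07 -6.97  0.23] M [ 1.82 -0.33  0.  ] grip 0.01812656938997501 58.94152879714966
```

play_rows:
  increments:
    - [[0, 0.35, 0], [0, 0, 0], 1]
    - [[0, 0.35, 0], [0, 0, 0], 1]
    - [[0, 0.35, 0], [0, 0, 0], 1]
    - [[0, 0.35, 0], [0, 0, 0], 1]

```text
time: 13.3
ee_pos: [0.5394, -0.1201, 0.0727]
tcp_rot: [-179.9, -0.0, 121.7]
wrist_force: [-6.5, -6.8, 1.0]
opening: 0.0185
grasp_force: 59.1
```

```bash
python3 st.py
```

```text
13.3 [ 0.5394 -0.1201  0.0727] [-179.88   -0.    121.65] F tool [-2.33 -9.12 -1.  ] M [ 2.1  -0.33  0.01] grip 0.01845311515924865 59.05951380729675
```

play_rows:
  increments:
    - [[0, 0, 0], [0, 0, 0], 1]
    - [[0, 0, 0], [0, 0, 0], 1]
    - [[0, 0, 0], [0, 0, 0], 1]
    - [[0, 0, 0], [0, 0, 0], 1]
    - [[0, 0, 0], [0, 0, 0], 1]
    - [[0, 0, 0], [0, 0, 0], 1]
    - [[0, 0, 0], [0, 0, 0], 1]
    - [[0, 0, 0], [0, 0, 0], 1]
    - [[0, 0, 0], [0, 0, 0], 1]
    - [[0, 0, 0], [0, 0, 0], 1]
    - [[0, 0, 0], [0, 0, 0], 1]
    - [[0, 0, 0], [0, 0, 0], 1]
    - [[0, 0, 0], [0, 0, 0], 1]
    - [[0, 0, 0], [0, 0, 0], 1]
    - [[0, 0, 0], [0, 0, 0], 1]
    - [[0, 0, 0], [0, 0, 0], 1]

```text
time: 14.9
ee_pos: [0.5394, -0.1201, 0.0727]
tcp_rot: [-179.9, -0.0, 121.7]
wrist_force: [-6.1, -5.0, 1.3]
opening: 0.0187
grasp_force: 59.1
```

```bash
python3 st.py
```

```text
14.9 [ 0.5394 -0.1201  0.0727] [-179.88   -0.    121.65] F tool [-1.06 -7.87 -1.3 ] M [ 2.04 -0.36  0.04] grip 0.018692458241588716 59.05933499336243
```

play_rows:
  increments:
    - [[0.2, -1, 0], [0, 0, 0], 1]
    - [[0.3, -3, 0], [0, 0, 0], 1]
    - [[0.3, -6, 0], [0, 0, 0], 1]
    - [[0.3, -8, 0], [0, 0, 0], 1]
    - [[0.3, -8, -2], [0, 0, 0], 1]
    - [[0.3, -8, -15], [0, 0, 0], 1]
    - [[0.3, -8, -35], [0, 0, 0], 1]
    - [[0.3, -8, -52], [0, 0, 0], 1]
    - [[0.3, -8, -60], [0, 0, 0], 1]
    - [[15, 2, -60], [0, 0, 0], 1]
    - [[50, 24, -60], [0, 0, 0], 1]
    - [[90, 46, -60], [0, 0, 0], 1]
    - [[130, 69, -60], [0, 0, 0], 1]
    - [[170, 92, -60], [0, 0, 0], 1]
    - [[210, 115, -60], [0, 0, 0], 1]
    - [[250, 138, -60], [0, 0, 0], 1]
    - [[285, 158, -60], [0, 0, 0], 1]
    - [[302, 168, -60], [0, 0, 0], 1]
    - [[306, 171, -60], [0, 0, 0], 1]
    - [[306, 171, -60], [0, 0, 0], 1]

```text
time: 16.9
ee_pos: [0.525, 0.2311, 0.1327]
tcp_rot: [-180.0, 0.0, 121.8]
wrist_force: [0.0, 0.4, -1.1]
opening: 0.0182
grasp_force: 58.7
```

```bash
python3 st.py; python3 - <<'E'
from h import *
p,d,k=cam('wrist'); np.savez('w6.npz',p=p,d=d,T=k[3])
q=p[100:287,135:385]; save('w6.png',cv2.resize((255*(q/255.)**.5).astype(np.uint8),(800,598),interpolation=cv2.INTER_CUBIC))
E
```

```text
16.9 [0.525  0.2311 0.1327] [-179.98    0.    121.75] F tool [0.33 0.23 1.08] M [-0.01 -0.02 -0.  ] grip 0.01823301153367063 58.74890685081482
```

View pics/w6.png

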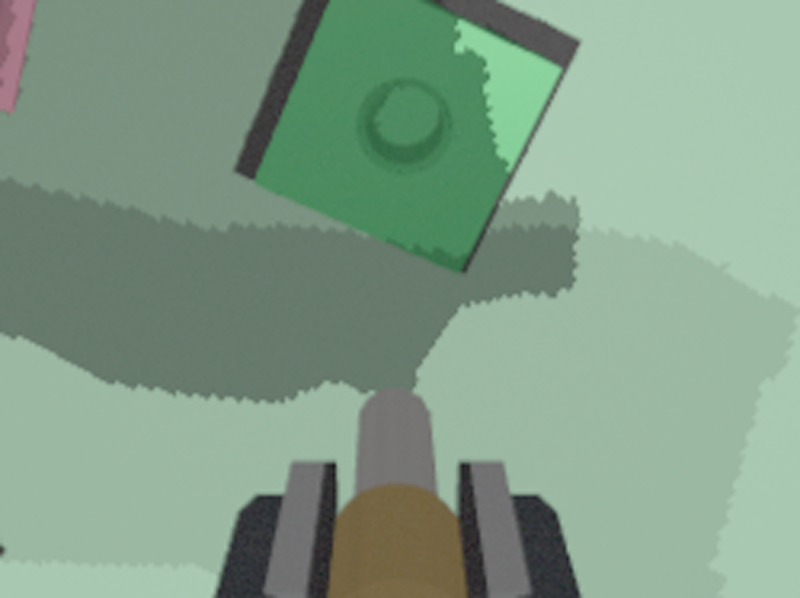

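The green block's hole mouth is centred at (405,125), about 96 px across. The pin's foot edge is at (394,390) and its head rim at (396,484).

```bash
python3 - <<'E'
from h import *
c=calibration('wrist'); f=192/np.tan(np.radians(c['vertical_fov'])/2); H=np.array(c['hand_eye'])
for n,u,v,z in (('headrim',396,484,13.9),('foot',394,390,58.9),('hole',405,125,100.7),('corner bottom',464,271,100.7),('corner R',564,66,100.7),('corner L',256,180,100.7)):
    print(n,(onplane(135+u/3.2-.35,100+v/3.2-.35,z/1000,(f,c['cx'],c['cy'],H))*1000).round(2))
E
```

```text
headrim [ 8.33 -0.07 13.9 ]
foot [ 4.06 -0.57 58.9 ]
hole [ 47.89   1.63 100.7 ]
corner bottom [ 15.13  15.   100.7 ]
corner R [ 60.33  35.16 100.7 ]
corner L [ 35.86 -30.93 100.7 ]
```

play_rows:
  increments:
    - [[20, 1, 0], [0, 0, 0], 1]
    - [[42, 2, 0], [0, 0, 0], 1]
    - [[50, 2.1, 0], [0, 0, 0], 1]
    - [[50, 2.1, 0], [0, 0, 0], 1]
    - [[50, 2.1, 15], [0, 0, 0], 1]
    - [[50, 2.1, 28], [0, 0, 0], 1]
    - [[50, 2.1, 34], [0, 0, 0], 1]
    - [[50, 2.1, 36], [0, 0, 0], 1]
    - [[50, 2.1, 38], [0, 0, 0], 1]
    - [[50, 2.1, 40], [0, 0, 0], 1]
    - [[50, 2.1, 41.5], [0, 0, 0], 1]
    - [[50, 2.1, 43], [0, 0, 0], 1]
    - [[50, 2.1, 43], [0, 0, 0], 1]

```text
time: 18.25
ee_pos: [0.5005, 0.2743, 0.0897]
tcp_rot: [-180.0, -0.0, 121.7]
wrist_force: [-0.0, 0.9, -1.5]
opening: 0.0181
grasp_force: 58.8
```

```bash
python3 st.py
```

```text
18.25 [0.5005 0.2743 0.0897] [-180.     -0.    121.69] F tool [0.74 0.42 1.5 ] M [-0.08  0.03  0.04] grip 0.018108684845908628 58.75423550605774
```

play_rows:
  increments:
    - [[0, 0, 1.5], [0, 0, 0], 1]
    - [[0, 0, 3], [0, 0, 0], 1]
    - [[0, 0, 4.5], [0, 0, 0], 1]
    - [[0, 0, 6], [0, 0, 0], 1]
    - [[0, 0, 6], [0, 0, 0], 1]

```text
time: 18.75
ee_pos: [0.5004, 0.2742, 0.0835]
tcp_rot: [-180.0, -0.0, 121.7]
wrist_force: [-0.4, 0.7, -0.7]
opening: 0.0182
grasp_force: 58.8
```

```bash
python3 st.py
```

```text
18.75 [0.5004 0.2742 0.0835] [-179.98   -0.    121.69] F tool [ 0.83 -0.01  0.7 ] M [0.02 0.02 0.03] grip 0.018237245943104097 58.75487565994263
```

play_rows:
  increments:
    - [[0, 0, 3], [0, 0, 0], 1]
    - [[0, 0, 6], [0, 0, 0], 1]
    - [[0, 0, 9], [0, 0, 0], 1]
    - [[0, 0, 12], [0, 0, 0], 1]
    - [[0, 0, 14], [0, 0, 0], 1]
    - [[0, 0, 15.5], [0, 0, 0], 1]
    - [[0, 0, 16.5], [0, 0, 0], 1]
    - [[0, 0, 17.5], [0, 0, 0], 1]
    - [[0, 0, 17.5], [0, 0, 0], 1]

```text
time: 19.65
ee_pos: [0.5005, 0.2743, 0.0662]
tcp_rot: [-180.0, -0.0, 121.7]
wrist_force: [-0.6, 0.4, -0.6]
opening: 0.0183
grasp_force: 58.8
```

```bash
python3 st.py
```

```text
19.65 [0.5005 0.2743 0.0662] [-180.     -0.    121.68] F tool [ 0.65 -0.27  0.64] M [-0.02  0.04 -0.01] grip 0.01830590105462176 58.75464856624603
```

play_rows:
  increments:
    - [[0, 0, 0.5], [0, 0, 0], 1]
    - [[0, 0, 1], [0, 0, 0], 1]
    - [[0, 0, 1.5], [0, 0, 0], 1]
    - [[0, 0, 1.8], [0, 0, 0], 1]
    - [[0, 0, 1.8], [0, 0, 0], 1]

```text
time: 20.15
ee_pos: [0.5006, 0.2743, 0.0649]
tcp_rot: [180.0, 0.0, 121.7]
wrist_force: [-1.3, -0.4, 4.5]
opening: 0.0186
grasp_force: 59.2
```

```bash
python3 st.py
```

```text
20.15 [0.5006 0.2743 0.0649] [179.97   0.   121.68] F tool [ 0.4  -1.34 -4.5 ] M [0.5  0.03 0.  ] grip 0.018603964782631044 59.20549929141998
```

play_rows:
  increments:
    - [[0, 0, 1], [0, 0, 0], 0.7]
    - [[0, 0, 1], [0, 0, 0], 0.5]
    - [[0, 0, 1], [0, 0, 0], 0.3]
    - [[0, 0, 1], [0, 0, 0], 0.2]
    - [[0, 0, 1], [0, 0, 0], 0.2]
    - [[0, 0, 0], [0, 0, 0], 0.2]
    - [[0, 0, 0], [0, 0, 0], 0.2]
    - [[0, 0, -15], [0, 0, 0], 0.2]
    - [[0, 0, -40], [0, 0, 0], 0.2]
    - [[0, 0, -70], [0, 0, 0], 0.2]
    - [[0, 0, -100], [0, 0, 0], 0.2]
    - [[0, 0, -110], [0, 0, 0], 0.2]
    - [[0, 0, -110], [0, 0, 0], 0.2]
  grip_force: 20

```text
time: 21.45
ee_pos: [0.5013, 0.2747, 0.1768]
tcp_rot: [179.8, 0.0, 121.7]
wrist_force: [0.5, -0.8, -0.4]
opening: 0.0685
grasp_force: 0.0
```

```bash
python3 st.py; python3 - <<'E'
from h import *
p,d,k=cam('wrist'); P=cloud(d,k)
s=P[150:260,200:320]; m=s[...,2]>.06; m&=s[...,2]<.1; print('top',s[m].mean(0),s[m][:,2].max(),m.sum())
q=p[120:270,160:360]; save('w7.png',cv2.resize((255*(q/255.)**.5).astype(np.uint8),(800,600),interpolation=cv2.INTER_CUBIC))
E
```

```text
21.45 [0.5013 0.2747 0.1768] [1.7980e+02 1.0000e-02 1.2168e+02] F tool [-0.92  0.03  0.35] M [-0.03 -0.04  0.01] grip 0.06848642456048047 0.0
top [0.49947202 0.27477917 0.07452391] 0.07791039187039392 702
```

View pics/w7.png

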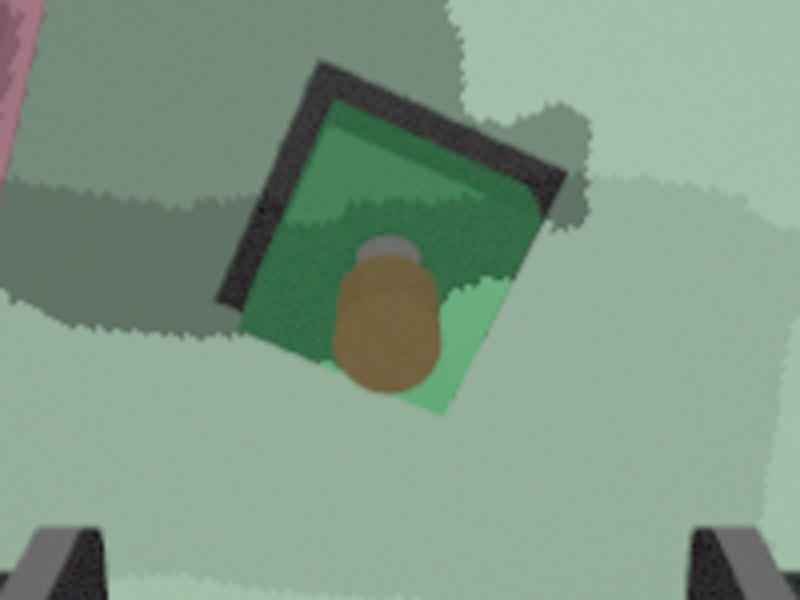

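The pin stands upright in the green block, its head's disc at (388,340). Its top is about 76 mm high, so it is fully down, and the fingers are clear.

```bash
python3 -c "
from workcell import workorder; print(workorder.job_done())"
```

```text
the job is handed in; nothing more can be done
None
```

The job is handed in: the pin went through the go gap, was stopped by the no-go gap at about 8 N for over a second, and now stands fully down and released in the green block, about 21 s of the 66 s used; no verdict was returned.

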